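# Add the last spot plate to the carrier and push the end stop home

### The arm

A 7-joint arm with a two-finger parallel gripper is mounted at the origin on the work surface. World frame = base frame: x ahead of the robot, y to its left, z up, the work surface at z = 0. Lengths are in m, angles in rad, forces in N, time in s.
With the tool pointing down it reaches from about 0.425 to 0.95 m from the base axis. Payload 4.7 kg.
Tool frame: the origin (TCP) lies between the finger pads; the fingertips stand 11 mm ahead of it and the grasp point (between the pads) lies 8 mm behind it; z points along the fingers, y is the line along which they close (so a half turn about z gives the same grasp; the last joint's range is limited). The gripper opens to 85 mm and grips with 20 to 120 N. Pads are 22 mm wide; open, the fingers measure 114 mm over their backs; the gripper's body (76 mm by 85 mm) begins 54 mm behind the grasp point. The pads swing forward as they close: fully open they stand 13 mm farther back than shut.
Start: joints at [-1.319, 0.469, -0.049, 1.532, 0.024, 1.141, -0.082], TCP at [0.187, 0.649, 0.242] pointing down, gripper open.
Joint ranges: [-2.59, 2.59], [-0.33, 1.99], [-1.39, 1.29], [0.1, 2.45], [-1.04, 4.18], [0.21, 1.99], [-2.66, 2.66]. Speed limits (rad/s): [2.57, 2.57, 3.14, 3.14, 3.14, 3.14, 3.14].

### API

Orientations are given as a unit quaternion [w, x, y, z].
In Python, from plant import arm, optics, spotter gives the robot as it stands. Calls block until the motion is done:
- arm.reach(position, orientation): joint-space move of the TCP to a pose.
- arm.line_to(position, rot=None, speed=0.15, stop_force=None): straight line of the TCP; rot=None keeps the orientation; speed is the mean speed in m/s. With stop_force (N) it stops when the force on the tool has changed by that much, and returns True; else False.
- arm.set_joints(angles): joint-space move.
- arm.gripper_open() and arm.gripper_close(): open the fingers fully, or close them until they stop; the grip force is fixed at half the most.
- arm.wait(seconds).
- arm.ik(position, orientation): joint angles nearest the present ones, or None.
- optics.get_image(name): name is "side" or "top" or "wrist"; returns (picture, depth): 480x640x3 uint8, red, green, blue; 480x640 float32, m along the optical axis (not along the pixel's ray), 0 where there is no reading.
- optics.calibration(name): a dict with "vertical_fov" (degrees; the focal length in pixels is half the picture's height over the tangent of half this angle, whatever the lens; pixels are square), "cx", "cy" (the principal point, pixels), "R" (3x3) and "t" (3): a world point X has camera coordinates R X + t; the wrist camera has in their place "T_tool_cam" (4x4, takes a point from camera to tool coordinates, whose origin is the TCP and whose axes are the flange's). Camera axes: x right, y down, z forward; pixel columns grow to the right and rows downward; lengths in m; the calibration is good to about 2 mm. A picture is of the moment at which its call begins: read the wrist's pose just before it. calibration takes no time and is no camera call.
A pose or a line that the arm cannot do raises arm.Unreachable and nothing moves.
- arm.sign_off(): hands the job in; it is judged then, once.
Trained networks look in the newest picture that a camera, given by its name, has taken for a name from the list of things; names that differ only in an ending like _2 or _b are one class to them, and where a whole thing is asked for, a point or a joint stands for the part that bears it (a point fixed in the world has none). Each returns a list of dicts, best first, with "p" (0 to 1); they miss things now and then, are a little off and sometimes report something else, mostly with a low value. They report only what shows in the picture. A call takes as long as a camera call. They do not tell look-alikes from the thing itself.
- spotter.recognise(camera, name): "at" ([row, column] in pixels, amid what is visible of it).
- spotter.cut_out(camera, name): "mask" (480x640 bool, what is visible of it) and "at" ([row, column] in pixels, amid what is visible of it).
Readings, each from a call of its own:
- arm.read_time_s(): time.
- arm.read_joint_pos(): joint angles.
- arm.read_joint_velocities(): joint speeds.
- arm.read_joint_efforts(): joint torques, N m.
- arm.read_position(): TCP position.
- arm.read_tool_rot(): TCP orientation.
- arm.read_force(): force on the tool from outside, world axes, zero at the start.
- arm.read_wrist_torque(): the same for the moment, N m.
- arm.read_gripper_width(): finger opening in m.
- arm.read_finger_force(): force on a finger pad.
Only numpy, scipy, OpenCV 4.12 (cv2) and the standard library are available. Lean on these libraries where they do the work, as an engineer would, in place of code of your own. Each camera call takes 0.05 s, during which the arm holds its last target. There are 200 camera calls.

### The job

Take the white porcelain spot plate from the steel tray and lower it gently onto the pile in the carrier, lying squarely on the plates below, letting go only once you feel it touch the pile; how high the pile is you must find out. Then push the red end stop fully home along its slot, so that it squares up the plate and its tongue drives the orange chip of glazed pottery out of the open end of the slot. Leave the other bottles, glassware and the rack where they stand.

Things in the scene. Friction and masses are not known exactly. Their poses are not given: they have to be found in the camera images.
- plate_center (a point): Loose white porcelain spot plate, 110 mm (its x) by 56 mm (its y) by 12 mm thick (z), about 0.17 kg, eight shallow wells in its top; it starts lying flat on the steel tray. Point: its centre, half-way up (6 mm above its underside). Grasp it across its 56 mm width.
- tray: Flat steel tray, 204 by 204 mm, fixed; sheet 4 mm thick with a rim 9 mm high. Origin: centre of its underside, on the bench. The plate starts on it.
- carrier: Fixed plate carrier: aluminium base, x -150 to +75 mm, y -40 to +67 mm, top 25 mm above the bench. Origin: on the bench (z = 0) under the pile's centre; x runs along its slot to the open end. A blue fixed end wall, y -39 to +31 mm, has its inner face at x = +57 mm and is 105 mm high above the bench. The long sides of the pile are open for the fingers.
- seat (a point): Centre of the pile's foot: carrier x = 0, y = 0, 25 mm above the bench (carrier's axes). On it stands a rigid, immovable pile of the same plates, 110 mm along x by 56 mm along y. The pile's top lies somewhere from 50 to 80 mm above the bench, different each time and not reported.
- slot_end (a point): Open end of the T-slot, on its floor: carrier x = +75, y = +47 mm, 10 mm above the bench (carrier's axes). The slot runs along carrier x: channel 20 mm wide and 10 mm high under lips that leave a 12 mm wide opening. What is pushed past this end drops to the bench.
- stop (a joint): Travel in m of the red sliding end stop along carrier +x, towards the pile: 0 = fully out, 0.055 = fully home (a hard stop). Starts between 0 and 0.02, slides against about 3 N, stays where left. Its inner face is at carrier x = -112 mm + travel, so 114 mm from the blue wall when home. Its steel tongue in the slot ends 135 mm ahead of that face, 3 mm past the slot's open end when home.
- stop_back (a point): Point on the back (-x side) of the red stop's upright plate, to push towards carrier +x: 85 mm above the bench, mid-width (carrier y = -4 mm); moves with the stop. The upright is 70 mm wide, 8 mm thick, from 27 to 105 mm above the bench. Its foot bracket (carrier y 29 to 59 mm, below 36 mm height) reaches 22 mm behind the inner face.
- chip_center (a point): Loose orange chip of pottery, 16 x 15 x 8 mm, about 12 g, lying in the T-slot ahead of the tongue's tip, seen through the slot's opening. Point: its centre.
- amber: Big brown bottle with white cap, 72 mm across, 160 mm high, loose; origin at its foot. Leave alone.
- dropper: Small brown bottle, 36 mm across, 75 mm high, loose; origin at its foot. Leave alone.
- jar: Glass jar with blue cap, 50 mm across, 70 mm high, loose; origin at its foot. Leave alone.
- beaker: Clear beaker, 70 mm across, 90 mm high, loose; origin at its foot. Leave alone.
- rack: White plastic test-tube rack with three tubes, 80 x 200 mm, tubes up to 135 mm high, loose; origin at the centre of its foot. Leave alone.
Not all that is in view belongs to the job. What is shaped like the part that bears plate_center but turquoise is not meant.

How it is judged:
On the way, in this order (a step that is already met when the one before it is completed fails the run):
1. the plate, still held in the fingers, lies level on the pile and presses on it lightly (contact force between plate and carrier above 0.4 N and contact force between the fingers and plate above 0.5 N and angle between plate_center's own z axis and vertical below 0.12 rad and x of plate_center in the frame of carrier between -0.045 and 0.006 m and y of plate_center in the frame of carrier between -0.014 and 0.014 m and z of plate_center in the frame of carrier between 0.05 and 0.093 m), for 0.1 s.
2. the end stop is pushed home and the chip is out of the slot's open end (value of joint stop above 0.051 m and x of chip_center in the frame of carrier above 0.078 m), for 0.2 s.
At the end, for the whole second after the job is handed in: Plate flat (0.06 rad) and still on the pile, between end wall and stop, within 8 mm of the pile centre along the slot and 12 mm across, turned under 0.12 rad from the carrier; stop within 4 mm of fully home; chip still, its centre at least 3 mm beyond the slot's open end (all of step 2 and x of plate_center in the frame of carrier between -0.008 and 0.008 m and y of plate_center in the frame of carrier between -0.012 and 0.012 m and z of plate_center in the frame of carrier between 0.05 and 0.093 m and angle between plate_center's own z axis and vertical below 0.06 rad and angle between the x axis of plate_center and the x axis of carrier, either way round below 0.12 rad and linear speed of each of plate, chip below 0.02 m/s); the robot touches nothing.
It fails at once if the plate is pressed or banged on the pile or carrier with more than 40 N (contact force between plate and carrier above 40 N).
It fails at once if a bottle, the jar, the beaker or the test-tube rack is moved more than 30 mm (distance of any of amber, dropper, jar, beaker, rack from where it was at the start of the episode above 0.03 m).
It also fails if it takes over 58 s, if anything falls off the work surface, if the arm or the gripper's body presses on something with over 40 N, if the wrist force passes 120 N, or if a joint passes its speed limit or range.

## Working session

There is one attempt and no reset: what is moved stays moved. The work goes in short steps, each a Python script; the robot and the scene stay as the last script left them, time stands still between calls to the robot, and variables do not carry over. Pictures are saved under pics/ and viewed, at most 10 in all, crops included, and the job is handed in when it is done.

```bash
mkdir -p pics; ls
cat > h.py <<'E'
import numpy as np, cv2
from plant import arm, optics, spotter
from scipy.spatial.transform import Rotation as Ro
def K(name):
    c=optics.calibration(name); f=240/np.tan(np.radians(c["vertical_fov"])/2); return c,f
def cam(name):
    c,f=K(name)
    if name=="wrist":
        p=np.array(arm.read_position()); q=arm.read_tool_rot()
        T=np.eye(4); T[:3,:3]=Ro.from_quat(np.r_[q[1:],q[0]]).as_matrix(); T[:3,3]=p
        T=T@np.array(c["T_tool_cam"])
    else:
        R=np.array(c["R"]); T=np.eye(4); T[:3,:3]=R.T; T[:3,3]=-R.T@np.array(c["t"])
    img,d=optics.get_image(name)
    return img,d,T,(f,c["cx"],c["cy"])
def cloud(d,T,k):
    f,cx,cy=k; v,u=np.mgrid[:480,:640]
    P=np.stack([(u-cx)/f*d,(v-cy)/f*d,d],-1)
    W=P@T[:3,:3].T+T[:3,3]; W[d<=0]=np.nan
    return W
def save(n,img): cv2.imwrite(f"pics/{n}.png",cv2.cvtColor(img,cv2.COLOR_RGB2BGR))
E
python3 - <<'E'
from h import *
ims=[]
for n in ("top","side"):
    img,d,T,k=cam(n); W=cloud(d,T,k); np.savez(n,img=img,W=W); save(n,img)
    print(n,T[:3,3].round(3),k)
    for o in ["plate_center","tray","carrier","stop","chip_center","amber","dropper","jar","beaker","rack"]:
        for r in spotter.cut_out(n,o)[:3]:
            w=np.nanmedian(W[r["mask"]],0); print(o,round(r["p"],2),np.round(r["at"]),w.round(3),r["mask"].sum())
print(arm.read_time_s())
E
```

```text
pics
top [4.750e-01 1.000e-03 1.706e+00] (np.float64(522.7727876399701), 309.84908996031226, 233.19257406550403)
plate_center 0.8 [312. 224.] [0.33  0.292 0.012] 635
plate_center 0.71 [257. 312.] [ 0.512 -0.008  0.012] 601
plate_center 0.63 [246. 245.] [0.549 0.213 0.016] 621
tray 0.94 [249. 258.] [0.536 0.183 0.005] 3292
carrier 0.88 [223. 373.] [ 0.61  -0.195  0.028] 2431
stop 0.6 [205. 379.] [ 0.666 -0.216  0.026] 362
amber 0.55 [166. 306.] [0.781 0.021 0.113] 500
dropper 0.66 [183. 251.] [0.745 0.173 0.049] 135
jar 0.59 [224. 370.] [ 0.611 -0.195  0.028] 2301
beaker 0.8 [172. 383.] [ 0.779 -0.224  0.039] 396
rack 0.71 [228. 477.] [ 0.59  -0.509  0.087] 1930
side [0.499 1.302 1.052] (np.float64(619.3820538327353), 315.536477482231, 232.86241027929213)
plate_center 0.85 [318. 319.] [0.552 0.219 0.018] 904
plate_center 0.72 [347. 417.] [0.331 0.299 0.014] 936
plate_center 0.58 [264. 342.] [0.512 0.001 0.014] 556
tray 0.59 [309. 331.] [0.533 0.205 0.006] 4336
carrier 0.8 [220. 312.] [ 0.609 -0.173  0.03 ] 2380
carrier 0.57 [307. 329.] [0.534 0.201 0.006] 4156
stop 0.52 [211. 289.] [ 0.677 -0.169  0.057] 249
amber 0.92 [248. 229.] [0.789 0.045 0.084] 1393
amber 0.17 [298. 242.] [0.746 0.185 0.044] 310
dropper 0.82 [295. 242.] [0.746 0.185 0.043] 343
jar 0.63 [410. 324.] [0.525 0.515 0.051] 889
beaker 0.6 [202. 259.] [ 0.77  -0.199  0.065] 737
rack 0.92 [154. 324.] [ 0.595 -0.471  0.085] 1491
rack 0.58 [297. 240.] [0.746 0.185 0.043] 345
rack 0.56 [220. 312.] [ 0.609 -0.173  0.03 ] 2388
1.1
```

Run:
```python
import numpy as np,cv2
t=np.load("top.npz")["img"][130:350,180:500]; s=np.load("side.npz")["img"][130:440,180:480]
t=cv2.resize(t,(800,550),interpolation=cv2.INTER_CUBIC);s=cv2.resize(s,(580,600),interpolation=cv2.INTER_CUBIC)
cv2.imwrite("pics/t2.png",t[...,::-1]);cv2.imwrite("pics/s2.png",s[...,::-1])
```

```text
(no output)
```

View pics/t2.png

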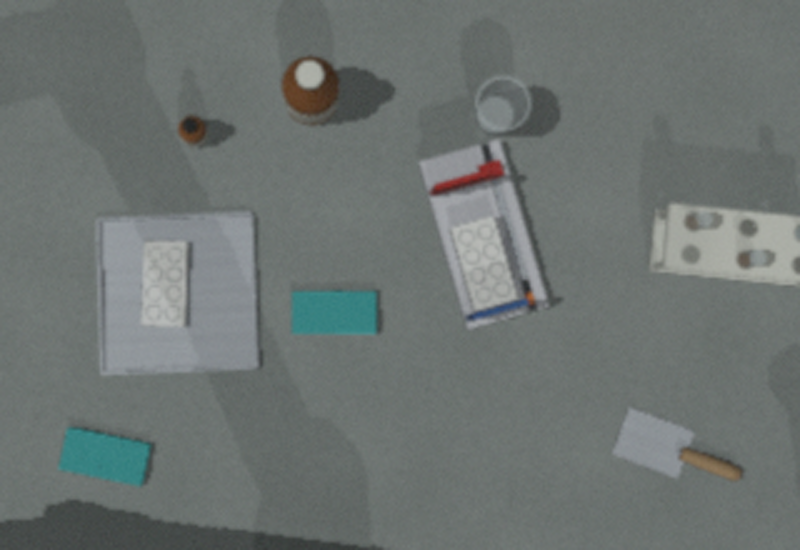

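View pics/s2.png

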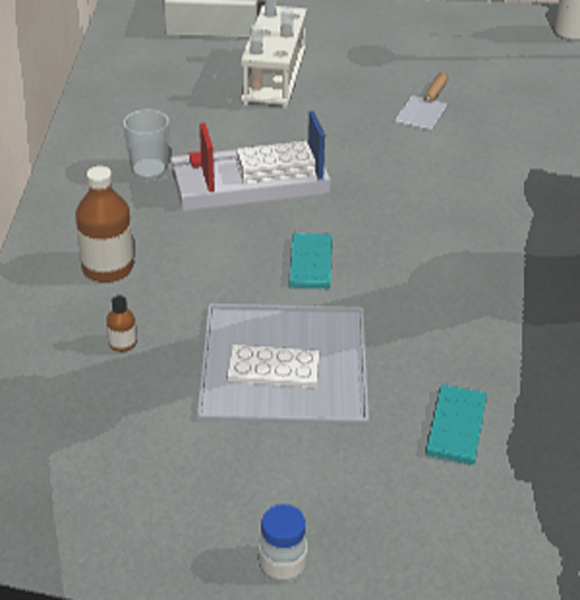

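Top view: there are three plate-like things. White on the tray is at full-image (row 246, col 245), and the turquoise ones are at (312,224) and (257,312). The white one on the tray matches the description, and this enlarged crop confirms it. The carrier is at (223,373) with the blue wall towards the robot and the slot at −y. The beaker stands behind the red stop. Next I'll take closer wrist views of both.

```bash
python3 - <<'E'
from h import *
T=np.array(optics.calibration("wrist")["T_tool_cam"]); print(T.round(3), K("wrist")[1], arm.read_tool_rot())
# place camera over targets: tool down, tool x along world +x
R=np.diag([1.,-1,-1])
q=[0,1,0,0]
def over(xy,z,n):
    p=np.array([*xy,z]); off=R@T[:3,3]; p[:2]-=off[:2]
    # optical axis tilt compensation to the z=0.05 plane
    a=R@T[:3,2]; h=p[2]+off[2]-0.05; p[:2]-=a[:2]/-a[2]*h
    arm.reach(p.tolist(),q); arm.wait(.2)
    img,d,Tc,k=cam("wrist"); W=cloud(d,Tc,k); save(n,img)
    out={o:[r for r in spotter.cut_out("wrist",o)] for o in (["plate_center"] if n=="wp" else ["carrier","stop","chip_center","plate_center"])}
    for o in out:
        for r in out[o][:3]: print(n,o,round(r["p"],2),np.round(r["at"]),np.nanmedian(W[r["mask"]],0).round(3),r["mask"].sum())
    np.savez(n,img=img,W=W,Tc=Tc,k=k,**{o:(out[o][0]["mask"] if out[o] else np.zeros((480,640),bool)) for o in out})
over((.549,.213),.28,"wp")
over((.60,-.19),.36,"wc")
print(arm.read_time_s())
E
python3 -c "
import cv2,numpy as np
cv2.imwrite('pics/both.png',np.hstack([cv2.resize(cv2.imread('pics/wp.png'),(400,300)),cv2.resize(cv2.imread('pics/wc.png'),(400,300))]))"
```

```text
[[-0.001 -0.96  -0.28   0.072]
 [ 1.    -0.001 -0.     0.001]
 [-0.    -0.28   0.96  -0.132]
 [ 0.     0.     0.     1.   ]] 420.95674715512575 [-9.33337670e-06  1.39906307e-01  9.90164745e-01  5.87740277e-05]
wp plate_center 0.94 [226. 329.] [0.557 0.214 0.017] 6472
wp plate_center 0.93 [410. 260.] [0.338 0.294 0.013] 4427
wp plate_center 0.57 [261. 545.] [ 0.516 -0.003  0.013] 6348
wc carrier 0.59 [224. 338.] [ 0.619 -0.197  0.027] 19788
wc stop 0.93 [176. 348.] [ 0.673 -0.208  0.035] 3048
wc chip_center 0.7 [289. 387.] [ 0.532 -0.256  0.019] 160
wc chip_center 0.41 [40. 98.] [0.79  0.006 0.112] 10061
wc plate_center 0.84 [278.  12.] [0.547 0.193 0.017] 2154
wc plate_center 0.61 [296. 182.] [ 0.518 -0.006  0.013] 3662
wc plate_center 0.55 [246. 582.] [ 0.604 -0.445  0.087] 9671
5.5083
```

View pics/both.png

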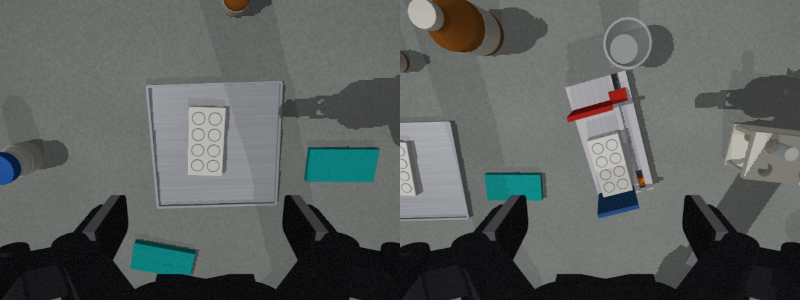

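View pics/wc.png

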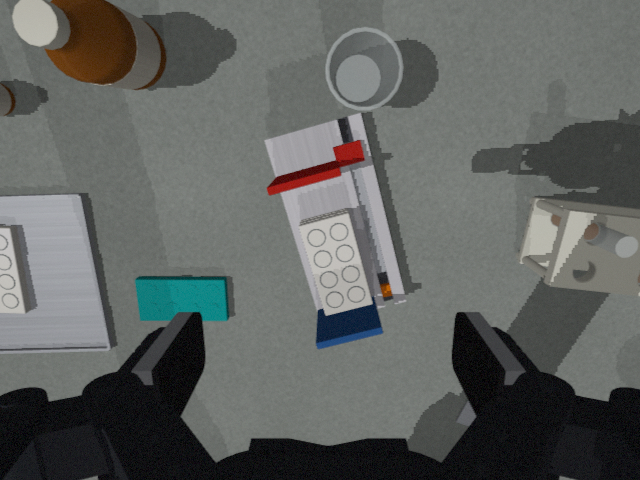

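The wrist pictures show three things: the plate on the tray at (row 226, col 329), the pile with its top corners at (col,row) (301,219), (350,210), (372,303), (324,313), and the chip at (289,387). I'll fit rectangles to these.

Run:
```python
from h import *
def fit(W,m,name):
    P=W[m]; P=P[np.isfinite(P).all(1)]
    z=np.median(P[:,2]); c,s,a=cv2.minAreaRect((P[:,:2]*1000).astype(np.float32))
    b=cv2.boxPoints((c,s,a)); e=[b[1]-b[0],b[2]-b[1]]; L=max(e,key=np.linalg.norm)
    ang=np.degrees(np.arctan2(L[1],L[0]))%180
    print(name,len(P),"c",np.round(c,1),"size",np.round(s,1),"ang",round(ang,2),"z",round(z,4))
def comp(m,at):
    n,l=cv2.connectedComponents(m.astype(np.uint8)); return l==l[at]
def white(img): 
    i=img.astype(int); return (i.min(-1)>120)&(i.max(-1)-i.min(-1)<40)
for n,atp in (("wp",(226,329)),("wc",None)):
    D=np.load(n+".npz"); W=D["W"]
    if atp:
        m=D["plate_center"]; fit(W,m,"plate mask"); 
        m=cv2.morphologyEx((m&(W[...,2]>.012)).astype(np.uint8),cv2.MORPH_OPEN,np.ones((3,3)))>0; fit(W,m,"plate z>12")
    else:
        z=W[...,2]; box=(W[...,0]>.48)&(W[...,0]<.76)&(W[...,1]>-.30)&(W[...,1]<-.1)
        img=D["img"].astype(int); grey=(img.max(-1)-img.min(-1)<40)
        print("hist",np.histogram(z[box&grey],np.arange(.01,.12,.005)))
        m=box&grey&(z>.045)&(z<.1); m=cv2.morphologyEx(m.astype(np.uint8),cv2.MORPH_OPEN,np.ones((3,3)))>0
        m=comp(m,(265,336)); zt=np.median(z[m]); fit(W,m&(abs(z-zt)<.006),"pile")
        m=box&(z>.018)&(z<.034)&grey; fit(W,m,"base (225x107)")
        r=D["stop"]; P=W[r]; P=P[P[:,2]>.07]; fit(W,r&(z>.06),"stop upright"); 
        print("beaker", [np.round(W[i,j],3) for i,j in ((32,365),(70,328),(68,402),(105,365))])
```

```text
plate mask 6445 c [550.2 214.1] size [ 58.6 116.2] ang 177.9 z 0.017
plate z>12 6316 c [553.  214.5] size [ 56.1 110. ] ang 177.97 z 0.017
hist (array([ 348,  949, 1983, 7574,   68,   88,   75,   93, 3504, 1384,   46,
         57,   56,   50,   43,  157,  330,   38,   37,   27,    0]), array([0.01 , 0.015, 0.02 , 0.025, 0.03 , 0.035, 0.04 , 0.045, 0.05 ,
       0.055, 0.06 , 0.065, 0.07 , 0.075, 0.08 , 0.085, 0.09 , 0.095,
       0.1  , 0.105, 0.11 , 0.115]))
pile 4817 c [ 572.7 -195.8] size [112.9  56.2] ang 15.47 z 0.0544
base (225x107) 10462 c [ 630.4 -196.1] size [254.6 130.2] ang 9.17 z 0.0256
stop upright 1010 c [ 674.2 -163.6] size [ 8.3 70.2] ang 105.51 z 0.1051
beaker [array([ 0.802, -0.218,  0.088]), array([ 0.771, -0.186,  0.092]), array([ 0.773, -0.252,  0.089]), array([ 0.742, -0.221,  0.071])]
```

```bash
cat >> h.py <<'E'
def quat(a):
    q=(Ro.from_euler('z',a,degrees=True)*Ro.from_euler('x',180,degrees=True)).as_quat(); return [q[3],*q[:3]]
AC=15.47; C=np.array([.5727,-.1958])
def car(x,y):
    t=np.radians(AC+180); return C+x*np.array([np.cos(t),np.sin(t)])+y*np.array([-np.sin(t),np.cos(t)])
E
python3 - <<'E'
from h import *
q=quat(-2.03); p=[.5525,.2145]
arm.reach([*p,.09],q)
print(arm.line_to([*p,.0165],speed=.08,stop_force=8),arm.read_position(),arm.read_force())
arm.gripper_close(); print("w",arm.read_gripper_width(),arm.read_finger_force(),arm.read_force())
arm.line_to([*p,.10],speed=.12); arm.wait(.2)
print("w",arm.read_gripper_width(),arm.read_finger_force(),arm.read_force(),arm.read_time_s())
img,*_=cam("wrist"); save("held",img[150:])
E
```

```text
False [0.55293754 0.21453476 0.01694055] [0.29540348 0.73387558 0.51209546]
w 0.05352672983966029 62.76692748069763 [-1.33820352 -0.20326732  6.24930737]
w 0.05393844940069298 63.21905493736267 [ 0.39362434 -0.5043122  -1.28528581] 9.825
```

View pics/held.png

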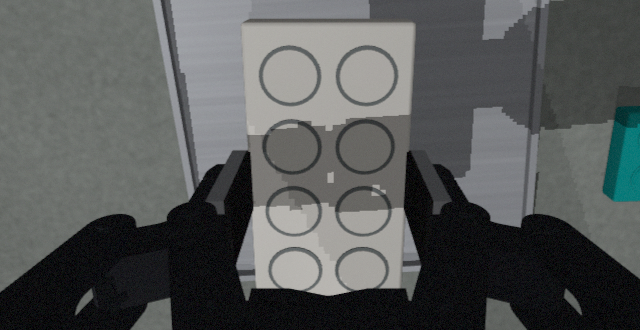

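The plate is held level and central between the pads. Now I'll carry it over and lower it.

Run:
```python
from h import *
q=quat(AC); p=car(-.008,0); z0=.0169+.0505
arm.line_to([.5525,.2145,.17],speed=.2)
arm.reach([*p,.17],q)
arm.line_to([*p,z0+.015],speed=.1); arm.wait(.2)
print(arm.read_position(),arm.read_force())
hit=arm.line_to([*p,z0-.012],speed=.012,stop_force=3)
arm.wait(.4)
print(hit,arm.read_position(),arm.read_force(),arm.read_finger_force(),arm.read_gripper_width(),arm.read_wrist_torque(),arm.read_time_s())
```

```text
[ 0.58080181 -0.19377906  0.08305371] [-0.06022806  0.42885542 -0.95021362]
True [ 0.58041569 -0.19368094  0.06709461] [-0.36259904  0.20343505  6.02437003] 64.12313461303711 0.05365792073181208 [ 0.04237116  0.06894001 -0.03822333] 14.8167
```

Run:
```python
from h import *
p=arm.read_position()
arm.gripper_open(); arm.line_to([p[0],p[1],.24],speed=.15)
# move camera back so that pile is in view
arm.reach([*(car(0,0)-.15*np.array([np.cos(np.radians(AC)),np.sin(np.radians(AC))])),.24],quat(AC)); arm.wait(.2)
img,d,Tc,k=cam("wrist"); W=cloud(d,Tc,k); save("placed",img); z=W[...,2]
i=img.astype(int); m=(i.max(-1)-i.min(-1)<40)&(z>.06)&(z<.072)&(np.hypot(W[...,0]-.58,W[...,1]+.194)<.075)
m=cv2.morphologyEx(m.astype(np.uint8),cv2.MORPH_OPEN,np.ones((5,5)))>0
P=W[m]; c,s,a=cv2.minAreaRect((P[:,:2]*1000).astype(np.float32)); print(c,s,a,np.median(P[:,2]))
e=np.array(c)/1000-C; t=np.radians(AC+180); print("carrier xy",e@[np.cos(t),np.sin(t)],e@[-np.sin(t),np.cos(t)])
r=(i[...,0]>110)&(i[...,1]<60)&(z>.09)&(z<.12); e=np.nanmedian(W[r],0)[:2]-C; print("stop",r.sum(),e@[np.cos(t),np.sin(t)])
print(arm.read_time_s())
```

```text
(548.5403442382812, -201.51930236816406) (43.84611511230469, 56.08842086791992) 15.540087699890137 0.0664206359914861
carrier xy 0.024809888557019898 -0.0009321029403933653
stop 0 nan
17.475
  return np.nanmean(a, axis, out=out, keepdims=keepdims)
```

View pics/placed.png

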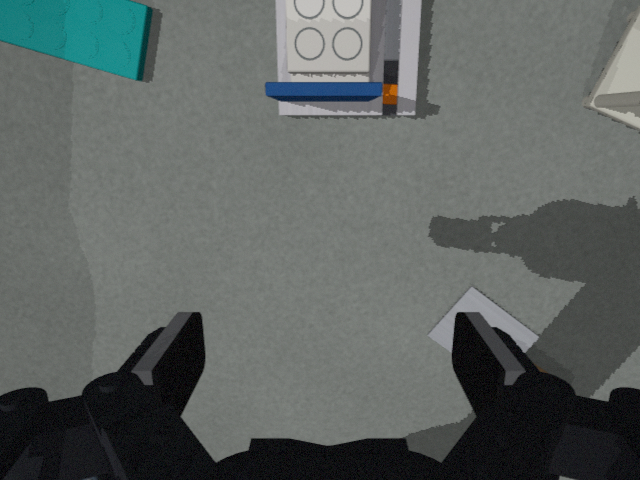

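The visible end of the plate lies flush and square on the pile, a few mm short of the blue wall (row 90). The chip is at (93,390). Now I'll push the stop.

Run:
```python
from h import *
q=quat(AC); y=-.004
arm.gripper_close()
arm.reach([*car(-.15,y),.22],q)
arm.line_to([*car(-.15,y),.089],speed=.15,stop_force=8); arm.wait(.2)
print(arm.read_position(),arm.read_force())
hit=arm.line_to([*car(-.062,y),.089],speed=.03,stop_force=16)
arm.wait(.3)
P=np.array(arm.read_position()); e=P[:2]-C; t=np.radians(AC+180)
print(hit,e@[np.cos(t),np.sin(t)],e@[-np.sin(t),np.cos(t)],P,arm.read_force(),arm.read_time_s())
```

```text
[ 0.71673703 -0.15213474  0.09013628] [1.18172971 0.27772357 0.26475172]
True -0.07797251051211497 -0.004493233390779582 [ 0.64664909 -0.17067165  0.08828132] [ 0.81095498  0.058339   -0.63878001] 23.125
```

Run:
```python
from h import *
arm.line_to([*car(-.115,-.004),.089],speed=.15); arm.line_to([*car(-.115,-.004),.24],speed=.2)
T=np.array(optics.calibration("wrist")["T_tool_cam"])
arm.reach([*car(.15,.01),.36],quat(AC)); arm.wait(.2)
t=np.radians(AC+180)
img,d,Tc,k=cam("wrist"); W=cloud(d,Tc,k); z=W[...,2]; i=img.astype(int)
save("end",img)
E_=W[...,:2]-C; X=E_@[np.cos(t),np.sin(t)]; Y=E_@[-np.sin(t),np.cos(t)]
g=(i.max(-1)-i.min(-1)<40)&(i.min(-1)>60)
m=g&(z>.061)&(z<.072)&(abs(X)<.07)&(abs(Y)<.04); m=cv2.morphologyEx(m.astype(np.uint8),cv2.MORPH_OPEN,np.ones((3,3)))>0
c,s,a=cv2.minAreaRect(np.stack([X[m],Y[m]],-1).astype(np.float32)*1000); print("plate",c,s,a,np.median(z[m]))
o=(i[...,0]>110)&(i[...,2]<60)&(abs(X-.08)<.08)&(abs(Y-.05)<.05)&(i[...,1]>50); print("chip",o.sum(),np.nanmedian(X[o]),np.nanmedian(Y[o]),np.nanmedian(z[o]))
r=(i[...,0]>90)&(i[...,1]<50)&(z>.095)&(z<.115)&(abs(Y)<.05); print("stop top",r.sum(),np.nanpercentile(X[r],[5,50,95]) if r.any() else 0)
b=(i[...,2]>i[...,0]+40)&(z>.095)&(z<.115)&(abs(Y)<.05); print("wall top",np.nanpercentile(X[b],[5,50,95]) if b.any() else 0)
print(arm.read_time_s())
```

```text
plate (13.170330047607422, -0.8979167938232422) (77.89019775390625, 56.08708572387695) 0.02840741164982319 0.06643644340128263
chip 110 0.08712715630183407 0.04681098167541791 0.015569413742139271
stop top 0 0
wall top [0.05684143 0.06017856 0.06398755]
25.7917
```

View pics/end.png

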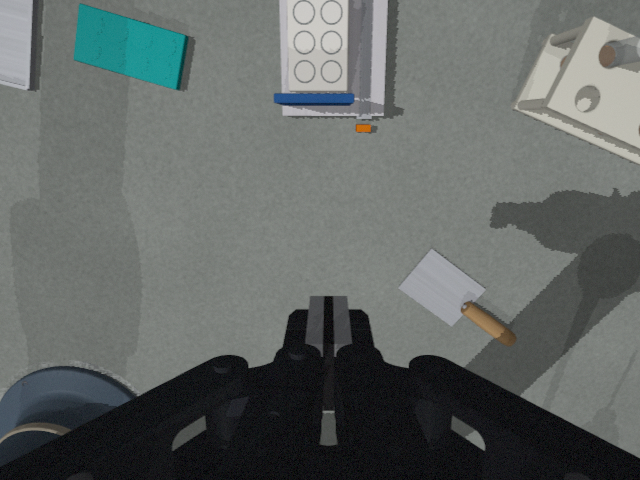

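The chip is out of the slot at (128,363), carrier x ≈ 87 mm. The plate lies square. I still need to check that the stop is home.

Run:
```python
from h import *
t=np.radians(AC+180)
arm.reach([*car(.03,0),.33],quat(AC)); arm.wait(.2)
img,d,Tc,k=cam("wrist"); W=cloud(d,Tc,k); z=W[...,2]; i=img.astype(int)
E_=W[...,:2]-C; X=E_@[np.cos(t),np.sin(t)]; Y=E_@[-np.sin(t),np.cos(t)]
r=(i[...,0]>i[...,1]+50)&(i[...,0]>i[...,2]+50)&(z>.1)&(z<.115)&(abs(Y)<.05)&(X<0); print("stop top",r.sum(),np.percentile(X[r],[2,50,98]) if r.any() else 0)
g=(i.max(-1)-i.min(-1)<40)&(i.min(-1)>60)
m=g&(z>.061)&(z<.072)&(abs(X)<.07)&(abs(Y)<.04); m=cv2.morphologyEx(m.astype(np.uint8),cv2.MORPH_OPEN,np.ones((3,3)))>0
c,s,a=cv2.minAreaRect(np.stack([X[m],Y[m]],-1).astype(np.float32)*1000); print("plate",c,s,a)
o=(i[...,0]>110)&(i[...,2]<60)&(abs(X-.08)<.08)&(abs(Y-.05)<.05)&(i[...,1]>50); print("chip",o.sum(),X[o].mean() if o.any() else 0)
print(arm.read_time_s())
```

```text
stop top 955 [-0.06561826 -0.06175877 -0.05802771]
plate (-2.6092300415039062, -0.9548969268798828) (56.039337158203125, 109.73978424072266) 89.9243392944336
chip 101 0.08624429299586052
26.6083
```

```bash
python3 -c "
from plant import arm
print(arm.read_force()); print(arm.sign_off())"
```

```text
[-0.67210537  0.84813228  0.13331795]
the job is handed in; nothing more can be done
None
```

I handed the job in at about 27 s; I don't have the verdict. The plate lies flat and square on the pile (about 3 mm off centre), the stop measures within 1 mm of home, and the chip is out of the slot at carrier x ≈ 86 mm.

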